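# Change the nozzle in the bench air coupling

### The job

The air coupling on the glass bench still has the black fan nozzle in it, but the next piece needs the brass pencil nozzle. Pull the coupling's spring collar all the way back so that the fan nozzle pops free, take it out and stand it in an empty hole of the wooden nozzle block, then press the brass nozzle home in the coupling until its shoulder is flush on the mouth and the collar springs forward and locks it. Press by feel: never ram a nozzle against the soft seal or rim of the coupling's nose, and leave the blue nozzle and the other things on the bench where they are.

Things in the scene. Friction and masses are not known exactly. Their poses are not given: they have to be found in the camera images.
- coupling: Air station fixed to the bench, air shut off: 100 x 90 mm foot, blue 60 mm block, and on it an upright quick coupling, mouth up. Origin on the bench under the coupling's axis (z). Up to 61 mm above the bench, a supply pipe with a yellow-levered valve on its +x side (out to 101 mm) and a gauge on its +y side (to 80 mm). At the start the fan nozzle is locked in it.
- mouth (a point): Centre of the coupling's mouth, at its rim, 118 mm above the bench. Bore 17 mm wide, with a lead-in chamfer 0.7 mm wide. A nozzle is home when its shoulder rests here; locked, it may stand up to 1 mm proud.
- lock (a point): On the axis, 26 mm below the mouth: the locking dogs, inside. Collar fully back: they let go of the nozzle, which rises 11 mm in about 0.3 s and stands loose, 22 mm of tail still in the bore; after that the collar stays back by itself. A new nozzle pushed to within 0.6 mm of home lets them drop into its groove, and the collar springs forward. Let go unlocked, it is lifted again.
- nose: The nose of the coupling: a thin brass ring, 26 mm wide, screwed into its mouth, with a soft black seal on its face; a nozzle's shoulder beds on it. Fixed. Origin at the centre of the mouth. The seal bears a light press (10 N or so beyond what the piston takes) but is spoilt by ramming, and so is the ring if a tail is driven against its rim.
- piston_low (a point): On the axis, 34 mm below the mouth: lowest place of the damped spring piston in the bore, under the nozzle's tail. With no nozzle its face stands 22 mm below the mouth, so a new nozzle meets it when its shoulder is 11 mm above the mouth. It pushes back with 7 N there, rising steadily to 20 N at the bottom, plus 1 to 2 N of dog friction and 2 N per 10 mm/s: press slowly.
- collar (a joint): The coupling's dark collar with bright knurl rings: how far it is pulled back (straight down), m. 0: forward, its top 1 mm below the mouth, a green band bare beneath it. 0.009: fully back on its stop, band covered. Spring 5 N forward, 7.6 N fully back. The nozzle comes free beyond 0.007; with it out the collar stays at about 0.006, and drops to 0 when a new nozzle locks.
- collar_top (a point): Centre of the collar's top face; moves with it. From here down a neck to pinch, 31 mm in diameter, 13 mm tall. The nozzle stands up to 37 mm above it, 48 mm once it has risen (57 mm with the collar fully back): it needs that room between the fingers.
- collar_ledge (a point): On the axis, at the foot of the collar's neck, 13 mm below its top; moves with it. Here a rim 39 mm in diameter and 10 mm tall begins, whose upper side is a ledge 4 mm wide all round that fingertips can bear on.
- fan: Black fan nozzle, dark flat tip 22 x 7 mm; at the start locked in the coupling. All nozzles alike: origin at the flat end of the tail, z up the axis; tail 16 mm in diameter, 0 to 34 mm, with a groove; at 34 mm the flat shoulder, underside of the round grip body, 24 mm in diameter, 34 to 60 mm; tip to 70 mm. About 0.1 kg; any turn about z will do.
- pencil: Brass pencil nozzle: brass grip body, pointed brass tip. At the start it stands in a hole of the wooden block. Same measures as the fan nozzle. Home in the coupling, its origin is 84 mm above the coupling's origin.
- stub: Blue nozzle with a short aluminium tip; stands in the wooden block, to be left there. Same measures as the fan nozzle.
- rack: Wooden nozzle block, fixed, 70 x 225 x 44 mm (x, y, z). Origin at the centre of its underside. Four upright holes along its y axis, 20 mm wide, 38 mm deep, at y = -82.5, -27.5, 27.5, 82.5 mm; two hold the brass and blue nozzles, two are empty. A nozzle in it rests on its shoulder, its origin 10 mm above the block's.
- hole0 (a point): Centre of the mouth of a hole of the block, on its top face, at y = -82.5 mm of the block.
- hole1 (a point): Centre of the mouth of a hole of the block, on its top face, at y = -27.5 mm of the block.
- hole2 (a point): Centre of the mouth of a hole of the block, on its top face, at y = 27.5 mm of the block.
- hole3 (a point): Centre of the mouth of a hole of the block, on its top face, at y = 82.5 mm of the block.
- mug: White mug, 82 mm wide, 90 mm tall; bystander. Origin under its centre.
- waxtin: Flat aluminium wax tin, 72 mm wide, 24 mm tall, near the robot; bystander. Origin under its centre.
- tincan: Upright tin can with a yellow band, 68 mm wide, 95 mm tall; bystander. Origin under its centre.
- jacks: Glassblower's jacks: steel tongs 300 mm long, 10 mm high, lying flat; bystander. Origin near their middle, x along them.
- paddle: Scorched wooden paddle, 290 mm long, lying flat, 20 mm high; bystander. Origin near its middle, x along it.
- corkpad: Cork paddle, 250 mm long, lying flat, 20 mm high; bystander. Origin near its middle, x along it.
- tweezers: Steel tweezers, 200 mm long, lying flat, 6 mm high; bystander. Origin near their middle, x along them.

How it is judged:
By the outcome, as a careful person would: the job done as asked, in the order asked, and still so for the second after the job is handed in, with the robot touching nothing.
It also fails if it takes over 67 s, if anything falls off the work surface, if the arm or the gripper's body presses on something with over 40 N, if the wrist force passes 120 N, or if a joint passes its speed limit or range.

### The arm

A 6-joint arm with a two-finger parallel gripper is mounted at the origin on the work surface. World frame = base frame: x ahead of the robot, y to its left, z up, the work surface at z = 0. Lengths are in m, angles in rad, forces in N, time in s.
With the tool pointing down it reaches from about 0.35 to 0.775 m from the base axis. Payload 5.5 kg.
Tool frame: the origin (TCP) lies at the very end of the fingers, on their centre line; the grasp point (between the pads) lies 19 mm behind it; z points along the fingers, y is the line along which they close (so a half turn about z gives the same grasp; the last joint's range is limited). The gripper opens to 85 mm and grips with 20 to 120 N. Pads are 22 mm wide; open, the fingers measure 114 mm over their backs; the gripper's body (76 mm by 85 mm) begins 54 mm behind the grasp point. The pads swing forward as they close: fully open they stand 13 mm farther back than shut.
Start: joints at [1.13, 0.313, 0.046, 1.304, 0, 1.431], TCP at [0.17, 0.549, 0.231] pointing down, gripper open.
Joint ranges: [-2.76, 2.76], [-0.86, 1.69], [-1.03, 1.26], [-2.2, 2.34], [-1.47, 1.5], [-3.14, 3.14]. Speed limits (rad/s): [2.57, 2.57, 3.14, 3.14, 3.14, 3.14].

### API

Orientations are given as a unit quaternion [w, x, y, z].
In Python, from workcell import env gives the robot as it stands. The module is installed in compiled form; this text tells all that it offers.
- The arm moves only by the tool jog_arm, never from a script. Its arguments are lists of equal length, an entry for each row: "gripper": the opening, from 0 (shut) to 1 (fully open); "offset": the shift along the world's x, y, z in cm, a list of three; "twist": the turn about the world's z in degrees. In form: {"gripper": [gripper, ...], "offset": [[dx, dy, dz], ...], "twist": [twist, ...]}. A call has exactly 8 rows; each row is the pose to reach, as a shift and turn from the pose commanded when the call began; what a row does not reach only later rows make up. A row lasts 1/8 s, in which the tool goes at most 62.5 mm and 10.7 degrees, less where a joint would pass 70% of its speed; a pose out of reach is approached as far as the arm can. A call with a gripper value outside its range is refused whole. The fingers move at their own pace and stop on an object; "squeeze" is the grip in N (left out, the last holds). Time passes only in rows, so rows that repeat a pose let the fingers close, or fill a call up. It gives the time, the measured TCP pose, the force, the opening and the grip force at its end, in the units of the state.
- env.get_state(): the state, without advancing time (a new reading comes with each control period).
- env.read_camera(name): name is "side" or "top" or "wrist"; returns a dict with "image" (480x640x3 uint8, red, green, blue), "z_map" (480x640 float32, m along the optical axis (not along the pixel's ray), 0 where there is no reading), "fovy" (degrees; the focal length in pixels is half the picture's height over the tangent of half this angle, whatever the lens; pixels are square), "cx", "cy" (the principal point, pixels), "cam_to_world" (4x4, takes a point from camera to world coordinates). Camera axes: x right, y up, looking along -z (the intrinsics and any distortion apply to the point x, -y, -z); pixel columns grow to the right and rows downward; lengths in m; the calibration is good to about 2 mm. A picture is of the moment at which its call begins.
- env.hand_in(): hands the job in; it is judged then, once.
The state is a dict: "clock": time; "joint_pos": joint angles; "qvel": joint speeds; "tau": joint torques, N m; "tcp_pos": TCP position; "orientation": TCP orientation; "wrist_force": force on the tool from outside, world axes, zero at the start; "ft_torque": the same for the moment, N m; "finger_gap": finger opening in m; "grip_force": force on a finger pad.
Only numpy, scipy, OpenCV 4.12 (cv2) and the standard library are available. Lean on these libraries where they do the work, as an engineer would, in place of code of your own. Each camera call takes 0.05 s, during which the arm holds its last target. There are 200 camera calls.

## Working session

There is one attempt and no reset: what is moved stays moved. The work goes in short steps, Python scripts to look and compute and a tool call to move; the robot and the scene stay as the last step left them, time stands still between calls to the robot, and variables do not carry over. Pictures are saved under pics/ and viewed, at most 10 in all, crops included, and the job is handed in when it is done.

Besides the shell and the picture viewer there is one more tool, called after "Emit:" as name([rows], argument=value, ...), one row to a line, values as JSON. jog_arm: Moves the arm, as the interface text tells. Its arguments: {"type":"object","properties":{"gripper":{"type":"array"},"offset":{"type":"array"},"twist":{"type":"array"},"squeeze":{"type":"number"}},"required":["gripper","offset","twist"]}

```bash
mkdir -p pics; cat > h.py <<'E'
import numpy as np, cv2
from workcell import env
def shot(name, fn=None):
    c=env.read_camera(name)
    np.savez(f'/tmp/{name}.npz',z=c['z_map'],img=c['image'],p=[c['fovy'],c['cx'],c['cy']],T=c['cam_to_world'])
    if fn: cv2.imwrite('pics/'+fn,c['image'][:,:,::-1])
    return c
def cloud(c):
    h,w=c['z_map'].shape; f=h/2/np.tan(np.radians(c['fovy'])/2)
    v,u=np.mgrid[:h,:w]; z=c['z_map']
    P=np.stack([(u-c['cx'])/f*z,-(v-c['cy'])/f*z,-z,np.ones_like(z)],-1)
    W=P@np.array(c['cam_to_world']).T
    W=W[...,:3]; W[z==0]=np.nan
    return W
E
python3 - <<'E'
from h import *
s=env.get_state(); print(s)
a=shot('top','t1.png'); b=shot('side','s1.png')
for c in(a,b): print(c['fovy'],c['cx'],c['cy'],np.round(c['cam_to_world'],3).tolist(), {k:v for k,v in c.items() if k not in('image','z_map','cam_to_world')})
E
```

```text
{'clock': 0.0, 'joint_pos': array([ 1.13037583e+00,  3.13974526e-01,  4.49531173e-02,  1.30356338e+00,
       -1.25179624e-05,  1.43119735e+00]), 'qvel': array([-0.00049235,  0.00098703,  0.00011911,  0.00040018,  0.00123669,
        0.00058616]), 'tau': array([ 6.91635455e-05, -4.80625069e+01,  2.98533171e+01,  1.93502696e-02,
       -3.18947923e-04, -1.10824698e-05]), 'tcp_pos': array([0.17016881, 0.54871067, 0.23041299]), 'orientation': array([-2.49718300e-04,  1.49844198e-01,  9.88709217e-01, -8.58679462e-04]), 'wrist_force': array([0.60938185, 1.45421246, 0.39845931]), 'ft_torque': array([ 0.01633712, -0.02818042,  0.02182792]), 'grip_force': 0.0, 'finger_gap': 0.08567607989820888}
46.509706460438224 315.6983264857019 239.15684761206086 [[-0.027, 0.98, -0.196, 0.234], [-1.0, -0.029, -0.004, 0.028], [-0.009, 0.196, 0.981, 1.761], [0.0, 0.0, 0.0, 1.0]] {'fovy': 46.509706460438224, 'cx': 315.6983264857019, 'cy': 239.15684761206086}
49.2469268996392 321.1694396420385 233.59747764571793 [[0.973, 0.117, -0.198, 0.283], [-0.23, 0.482, -0.845, -1.204], [-0.003, 0.868, 0.496, 0.836], [0.0, 0.0, 0.0, 1.0]] {'fovy': 49.2469268996392, 'cx': 321.1694396420385, 'cy': 233.59747764571793}
```

View pics/t1.png

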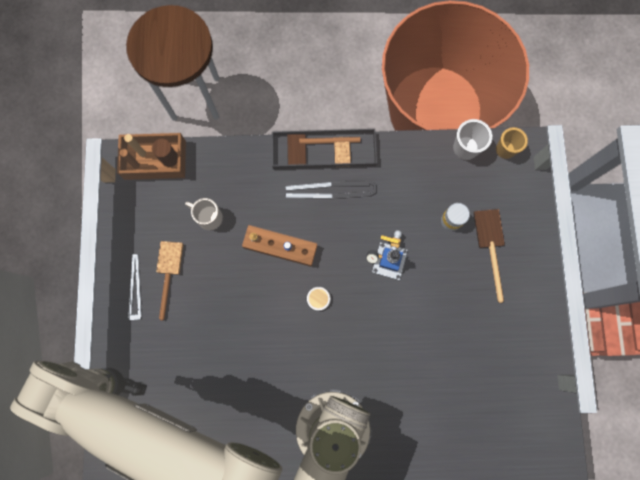

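View pics/s1.png

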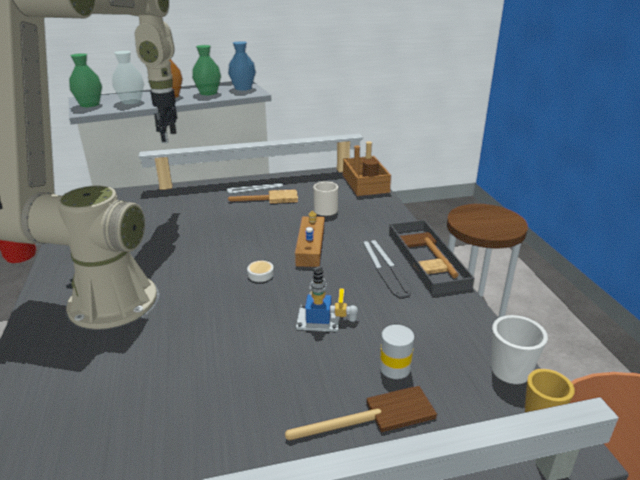

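The top view shows the coupling near (393,257). The rack runs from (245,237) to (318,255), with brass at (254,238), an empty hole at (270,242), blue at (288,246) and another empty hole at (304,250). The side view shows the coupling at (319,300), with its valve to the right.

```bash
python3 - <<'E'
from h import *
for n in('top','side'):
    d=np.load(f'/tmp/{n}.npz'); c=dict(z_map=d['z'],fovy=d['p'][0],cx=d['p'][1],cy=d['p'][2],cam_to_world=d['T'])
    W=cloud(c); np.save(f'/tmp/W{n}.npy',W)
    print(n,'bench z',np.nanmedian(W[300:330,330:380,2]) if n=='top' else np.nanmedian(W[350:380,230:260,2]))
    reg=(W[...,0]>.3)&(W[...,0]<.8)&(W[...,1]>-.45)&(W[...,1]<.5)
    m=reg&(W[...,2]>.03)&(W[...,2]<.3)
    k,lab,st,ce=cv2.connectedComponentsWithStats(m.astype(np.uint8))
    for i in range(1,k):
        if st[i,4]<15: continue
        p=W[lab==i]; print(ce[i].round(),st[i,4],'mean',p.mean(0).round(3),'min',p.min(0).round(3),'max',p.max(0).round(3))
    q=W[reg&(W[...,2]>.125)&(W[...,2]<.17)&(abs(W[...,1]+.17)<.12)]
    if len(q): print('fan',len(q),q.mean(0).round(4),q.max(0).round(4),q.min(0).round(4))
W=np.load('/tmp/Wtop.npy')
m=(abs(W[...,2]-.044)<.006)&(W[...,1]>.05)&(W[...,1]<.35)&(W[...,0]>.5)&(W[...,0]<.75)
r=cv2.minAreaRect(W[m][:,:2].astype(np.float32)); print('rack',r, cv2.boxPoints(r))
for u,v in((254,238),(288,246),(393,257),(270,242),(304,250)): print(u,v,W[v-1:v+2,u-1:u+2].reshape(-1,3)[np.nanargmax(W[v-1:v+2,u-1:u+2,2])].round(4))
E
```

```text
top bench z -0.0005488872242535026
[204. 213.] 421 mean [0.667 0.381 0.068] min [0.624 0.336 0.03 ] max [0.706 0.445 0.103]
[455. 216.] 506 mean [ 0.629 -0.397  0.085] min [ 0.598 -0.436  0.03 ] max [ 0.669 -0.368  0.104]
[279. 245.] 1568 mean [0.562 0.151 0.045] min [0.497 0.034 0.03 ] max [0.626 0.266 0.087]
[388. 254.] 710 mean [ 0.521 -0.186  0.065] min [ 0.471 -0.234  0.03 ] max [ 0.597 -0.12   0.159]
fan 64 [ 0.5057 -0.1954  0.1448] [ 0.5189 -0.1854  0.1585] [ 0.4958 -0.2089  0.1255]
side bench z 0.001337017490814607
[326. 194.] 578 mean [0.667 0.363 0.067] min [0.629 0.328 0.03 ] max [0.709 0.423 0.095]
[310. 237.] 1012 mean [0.562 0.129 0.048] min [0.5   0.028 0.03 ] max [0.631 0.261 0.083]
[324. 299.] 1225 mean [ 0.523 -0.213  0.071] min [ 0.474 -0.24   0.03 ] max [ 0.601 -0.129  0.156]
[397. 347.] 1266 mean [ 0.631 -0.419  0.077] min [ 0.602 -0.442  0.03 ] max [ 0.669 -0.371  0.1  ]
fan 137 [ 0.5099 -0.2043  0.1419] [ 0.523  -0.1926  0.1564] [ 0.499  -0.2134  0.1253]
rack ((0.581082284450531, 0.19994254410266876), (0.33389946818351746, 0.08503119647502899), 68.5652847290039) [[0.48049706 0.06007689]
 [0.559647   0.02900302]
 [0.6816675  0.3398082 ]
 [0.60251755 0.37088206]]
254 238 [0.5832 0.2247 0.0756]
288 246 [0.5468 0.1168 0.0856]
393 257 [ 0.497  -0.1933  0.1454]
270 242 [0.5799 0.1833 0.0223]
304 250 [0.5469 0.0753 0.0443]
```

```bash
python3 - <<'E'
from h import *
d=np.load('/tmp/top.npz')['img'][:,:,::-1]
a=cv2.resize(d[215:285,235:325],None,fx=6,fy=6,interpolation=cv2.INTER_CUBIC)
b=cv2.resize(d[225:285,360:420],None,fx=4.2,fy=7,interpolation=cv2.INTER_CUBIC)
cv2.imwrite('pics/crop1.png',np.hstack([a,b]))
E
```

```text
(no output)
```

The crop only enlarges what I already saw, so I'll approach and measure with the wrist camera.

Emit:
jog_arm([
  [4,-5,2],
  [8,-10,4],
  [12,-15,6],
  [16,-20,7],
  [20,-25,7],
  [24,-30,7],
  [28,-35,7],
  [32,-38,7],
], gripper=[1,1,1,1,1,1,1,1], twist=[10,20,30,40,50,60,70,80])

```text
clock: 1.1
tcp_pos: [0.4549, 0.2044, 0.3011]
orientation: [-0.0, -0.495, 0.869, 0.0]
wrist_force: [1.0, 0.4, 0.2]
finger_gap: 0.0855
grip_force: 0.0
```

```bash
python3 - <<'E'
from h import *
c=shot('wrist','w1.png'); s=env.get_state()
print(s['clock'],s['tcp_pos'],s['orientation'],s['joint_pos'].round(2),c['fovy'],c['cx'],c['cy'],np.round(c['cam_to_world'],3).tolist())
E
```

```text
1.15 [0.45989255 0.20014705 0.30032721] [ 3.60332199e-04 -4.96965619e-01  8.67767757e-01 -2.04060051e-03] [ 0.25  0.16  0.01  1.42 -0.   -0.79] 65.07620108914904 320.3052349764822 237.61604907754548 [[-0.861, -0.486, -0.152, 0.417], [0.509, -0.821, -0.258, 0.138], [0.001, -0.299, 0.954, 0.444], [0.0, 0.0, 0.0, 1.0]]
```

View pics/w1.png

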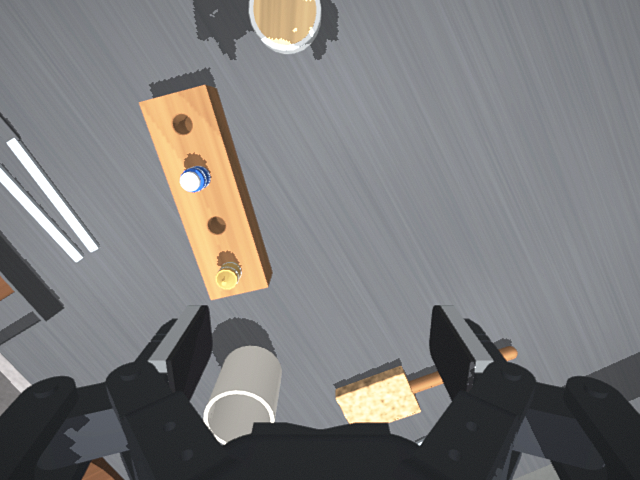

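The wrist view shows the rack with hole0 at (182,124), blue in hole1 at (195,178), an empty hole2 at (217,225) and brass in hole3 at (228,276).

```bash
python3 - <<'E'
from h import *
d=np.load('/tmp/wrist.npz'); c=dict(z_map=d['z'],fovy=d['p'][0],cx=d['p'][1],cy=d['p'][2],cam_to_world=d['T'])
W=cloud(c); m=np.zeros(W.shape[:2],bool); m[60:310,130:280]=1
print('bench',np.nanmedian(W[100:200,350:450,2]))
t=m&(abs(W[...,2]-.044)<.005)
t=cv2.morphologyEx(t.astype(np.uint8),cv2.MORPH_OPEN,np.ones((7,7)))>0
p=W[t]; print(len(p),np.median(p[:,2])); r=cv2.minAreaRect(p[:,:2].astype(np.float32)); print(r,cv2.boxPoints(r).round(4).tolist())
# rays to z=.044 for hole centres, corners
f=240/np.tan(np.radians(d['p'][0])/2); T=d['T']
def ray(u,v,z): 
    D=T[:3,:3]@[(u-d['p'][1])/f,-(v-d['p'][2])/f,-1]; return T[:3,3]+D*(z-T[2,3])/D[2]
for n,u,v in(('h0',182,124),('h2',217,225),('c',140,102),('c',207,85),('c',270,287),('c',211,299)): print(n,ray(u,v,.044).round(4))
for n,u,v in(('pencil',228,276),('blue',195,178)):
    q=W[v-25:v+25,u-25:u+25].reshape(-1,3); q=q[q[:,2]>.055]; print(n,len(q),q.mean(0).round(4),q.max(0).round(4),q.min(0).round(4))
E
```

```text
bench 0.0004684904270190471
11785 0.04434880102310218
((0.5637055039405823, 0.14869944751262665), (0.22516648471355438, 0.07091648876667023), 73.04209899902344) [[0.4970000088214874, 0.05139999836683273], [0.5648000240325928, 0.030700000002980232], [0.6305000185966492, 0.2460000067949295], [0.5626000165939331, 0.26669999957084656]]
h0 [0.5397 0.0701 0.044 ]
h2 [0.5709 0.1755 0.044 ]
c [0.5632 0.0317 0.044 ]
c [0.4962 0.053  0.044 ]
c [0.5613 0.2681 0.044 ]
c [0.6292 0.2457 0.044 ]
pencil 458 [0.5841 0.2257 0.0707] [0.5997 0.2388 0.0817] [0.5754 0.2155 0.055 ]
blue 543 [0.552  0.1227 0.0733] [0.5657 0.1343 0.0802] [0.5432 0.1105 0.0552]
```

Emit:
jog_arm([
  [0.5,-6,0],
  [1,-12,0],
  [1.2,-18,0],
  [1.4,-24,0],
  [1.6,-30,0],
  [1.7,-35,0],
  [1.7,-36.6,0],
  [1.7,-36.6,0],
], gripper=[1,1,1,1,1,1,1,1], twist=[5,10,10,10,10,10,10,10])

```text
clock: 2.15
tcp_pos: [0.4711, -0.1604, 0.3006]
orientation: [-0.0, -0.566, 0.824, 0.001]
wrist_force: [0.6, -0.5, 0.6]
finger_gap: 0.0855
grip_force: 0.0
```

```bash
python3 - <<'E'
from h import *
c=shot('wrist','w2.png'); s=env.get_state()
print(s['clock'],s['tcp_pos'],s['orientation'],s['joint_pos'].round(2),np.round(c['cam_to_world'],3).tolist())
W=cloud(c)
for lo,hi in((.145,.165),(.125,.143),(.106,.12),(.093,.105),(.052,.064)):
    q=(W[...,2]>lo)&(W[...,2]<hi)&(abs(W[...,0]-.507)<.06)&(abs(W[...,1]+.197)<.06)
    p=W[q]
    if len(p): print(lo,len(p),p.mean(0).round(4),p.min(0).round(4),p.max(0).round(4))
E
```

```text
2.2 [ 0.47112697 -0.15938343  0.30074226] [-5.61403020e-05 -5.66712542e-01  8.23915261e-01  7.30268315e-04] [-0.49  0.15  0.01  1.43  0.   -1.69] [[-0.933, -0.343, -0.106, 0.445], [0.359, -0.89, -0.28, -0.232], [0.002, -0.299, 0.954, 0.444], [0.0, 0.0, 0.0, 1.0]]
0.145 631 [ 0.508  -0.1993  0.1497] [ 0.4971 -0.2105  0.145 ] [ 0.5201 -0.1876  0.1565]
0.125 123 [ 0.5003 -0.2032  0.1342] [ 0.4963 -0.211   0.125 ] [ 0.5128 -0.1885  0.143 ]
0.106 363 [ 0.5015 -0.2025  0.1165] [ 0.4927 -0.2146  0.1063] [ 0.5228 -0.183   0.1199]
0.093 369 [ 0.5013 -0.2027  0.1034] [ 0.489  -0.2184  0.0962] [ 0.5273 -0.1791  0.105 ]
0.052 2295 [ 0.5095 -0.1966  0.0554] [ 0.4719 -0.2354  0.052 ] [ 0.567  -0.1371  0.0634]
```

View pics/w2.png

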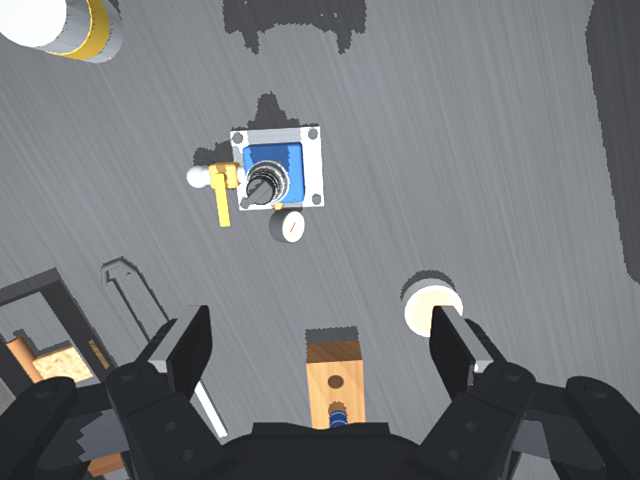

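The wrist view shows the coupling at (268,182) with the fan nozzle in it. The valve is to its left and the gauge below at (288,227). From the depth map the axis is at about (0.508, -0.199).

Emit:
jog_arm([
  [3.7,-3.95,0],
  [3.7,-3.95,-4],
  [3.7,-3.95,-9],
  [3.7,-3.95,-13],
  [3.7,-3.95,-17],
  [3.7,-3.95,-19.5],
  [3.7,-3.95,-19.5],
  [3.7,-3.95,-19.5],
], gripper=[1,1,1,1,0.7,0.7,0.7,0.7], twist=[4,4,4,4,4,4,4,4])

```text
clock: 3.2
tcp_pos: [0.5092, -0.1987, 0.1073]
orientation: [0.0, -0.596, 0.803, -0.001]
wrist_force: [0.2, 0.5, -0.8]
finger_gap: 0.0601
grip_force: 0.0
```

```bash
python3 - <<'E'
from h import *
c=shot('wrist','w3.png'); s=env.get_state()
print(s['clock'],s['tcp_pos'].round(4),s['orientation'].round(3),s['finger_gap'])
W=cloud(c); b=env.get_state()
T=np.array(c['cam_to_world'])
# fingers: points near z .1-.16 within 70mm
for lo,hi in((.145,.165),(.106,.12),(.09,.104)):
    q=(W[...,2]>lo)&(W[...,2]<hi)&(abs(W[...,0]-.508)<.022)&(abs(W[...,1]+.199)<.022)
    p=W[q]
    if len(p): print(lo,len(p),p.min(0).round(4),p.max(0).round(4))
E
```

```text
3.25 [ 0.5095 -0.1992  0.1077] [ 0.001 -0.596  0.803 -0.001] 0.060107640840696544
0.145 3618 [ 0.4972 -0.2109  0.145 ] [ 0.5203 -0.1876  0.156 ]
0.106 2178 [ 0.4917 -0.2153  0.106 ] [ 0.5246 -0.1874  0.12  ]
0.09 933 [ 0.4892 -0.2188  0.0955] [ 0.5286 -0.1856  0.104 ]
```

View pics/w3.png

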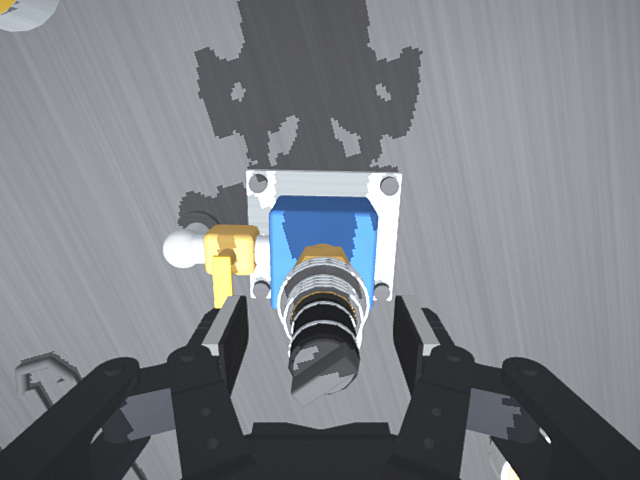

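The coupling is centred between the fingers, with the collar around (322,300). I'll close on the neck.

Emit:
jog_arm([
  [-0.08,0,-0.15],
  [-0.08,0,-0.15],
  [-0.08,0,-0.15],
  [-0.08,0,-0.15],
  [-0.08,0,-0.15],
  [-0.08,0,-0.15],
  [-0.08,0,-0.15],
  [-0.08,0,-0.15],
], gripper=[0.5,0.3,0.25,0.25,0.25,0.25,0.25,0.25], twist=[0,0,0,0,0,0,0,0], squeeze=60)

```text
clock: 4.25
tcp_pos: [0.5078, -0.1997, 0.1052]
orientation: [0.0, -0.595, 0.804, -0.0]
wrist_force: [-1.9, 2.0, 5.9]
finger_gap: 0.0276
grip_force: 59.1
```

Emit:
jog_arm([
  [0,0,-0.15],
  [0,0,-0.3],
  [0,0,-0.45],
  [0,0,-0.6],
  [0,0,-0.75],
  [0,0,-0.85],
  [0,0,-0.95],
  [0,0,-0.95],
], gripper=[0.25,0.25,0.25,0.25,0.25,0.25,0.25,0.25], twist=[0,0,0,0,0,0,0,0])

```text
clock: 5.25
tcp_pos: [0.5078, -0.1997, 0.0967]
orientation: [0.0, -0.595, 0.803, -0.001]
wrist_force: [-3.9, 1.8, 13.7]
finger_gap: 0.028
grip_force: 60.2
```

```bash
python3 - <<'E'
from h import *
c=shot('wrist','w4.png'); s=env.get_state()
print(s['clock'],s['tcp_pos'].round(4),s['wrist_force'],s['finger_gap'])
W=cloud(c)
q=(abs(W[...,0]-.508)<.012)&(abs(W[...,1]+.199)<.012)&(W[...,2]>.12)
p=W[q]; print(len(p),np.percentile(p[:,2],[1,10,50,90,99]).round(4))
E
```

```text
5.3 [ 0.5078 -0.1997  0.0967] [-2.83040164  2.75841187 13.75061517] 0.027794774425393402
10007 [0.1217 0.1366 0.1571 0.1811 0.1848]
```

View pics/w4.png

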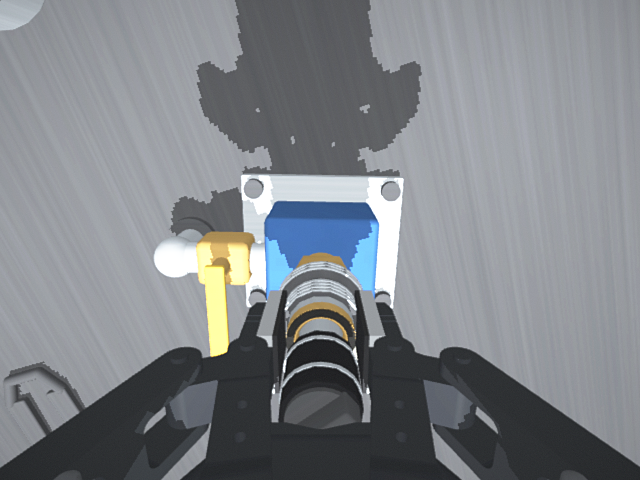

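The fan nozzle has risen: bright tail now shows at (320,322) between its body and the nose ring. I'll release the collar, go up and grip the nozzle body.

Emit:
jog_arm([
  [0,0,0],
  [0,0,0],
  [0,0,0],
  [0,0,1.5],
  [0,0,3],
  [0,0,3.4],
  [0,0,3.4],
  [0,0,3.4],
], gripper=[0.6,0.6,0.6,0.6,0.6,0.6,0.6,0.6], twist=[0,0,0,0,0,0,0,0])

```text
clock: 6.3
tcp_pos: [0.5073, -0.1994, 0.1288]
orientation: [-0.0, -0.595, 0.803, 0.0]
wrist_force: [0.1, 0.6, -0.6]
finger_gap: 0.0513
grip_force: 0.0
```

Emit:
jog_arm([
  [0,0,0],
  [0,0,0],
  [0,0,0],
  [0,0,0],
  [0,0,0],
  [0,0,0],
  [0,0,0],
  [0,0,0],
], gripper=[0.3,0.2,0.15,0.15,0.15,0.15,0.15,0.15], twist=[0,0,0,0,0,0,0,0], squeeze=40)

```text
clock: 7.3
tcp_pos: [0.5076, -0.1995, 0.1291]
orientation: [-0.0, -0.595, 0.803, 0.0]
wrist_force: [-0.5, 0.6, -0.6]
finger_gap: 0.0227
grip_force: 39.2
```

```bash
python3 - <<'E'
from h import *
c=shot('wrist','w5.png'); s=env.get_state()
print(s['clock'],s['tcp_pos'].round(4),s['wrist_force'],s['finger_gap'],s['grip_force'])
E
```

```text
7.35 [ 0.5076 -0.1995  0.1291] [ 0.5513663   0.29897177 -0.87127134] 0.022830478460100914 39.17415976524353
```

View pics/w5.png

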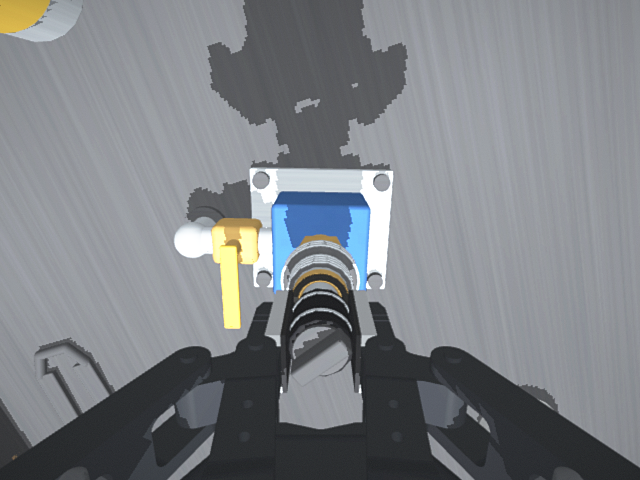

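The fan body is gripped at (320,330), with the collar still back. I'll lift it out and carry it to hole0.

Emit:
jog_arm([
  [0,0,1.5],
  [0,0,4],
  [0,0,7],
  [0.5,4,8],
  [1.2,10,8],
  [2,16,8],
  [2.6,22,7],
  [3.2,26.9,6],
], gripper=[0.15,0.15,0.15,0.15,0.15,0.15,0.15,0.15], twist=[0,0,0,0,0,0,0,0])

```text
clock: 8.35
tcp_pos: [0.5397, 0.0717, 0.1904]
orientation: [0.001, -0.596, 0.803, -0.0]
wrist_force: [0.3, 0.6, -1.8]
finger_gap: 0.0223
grip_force: 39.9
```

Emit:
jog_arm([
  [0,0,0],
  [0,0,0],
  [0,0,0],
  [0,0,0],
  [0,0,0],
  [0,0,0],
  [0,0,0],
  [0,0,0],
], gripper=[0.15,0.15,0.15,0.15,0.15,0.15,0.15,0.15], twist=[0,0,0,0,0,0,0,0])

```text
clock: 9.35
tcp_pos: [0.5395, 0.0695, 0.189]
orientation: [-0.0, -0.595, 0.803, 0.0]
wrist_force: [0.9, -0.4, -1.5]
finger_gap: 0.0229
grip_force: 39.9
```

```bash
python3 - <<'E'
from h import *
c=shot('wrist','w6.png'); s=env.get_state()
print(s['clock'],s['tcp_pos'].round(4),s['orientation'].round(3),s['wrist_force'],s['finger_gap'],s['grip_force'])
W=cloud(c)
t=(abs(W[...,2]-.044)<.004)&(W[...,0]>.45)&(W[...,0]<.68)&(W[...,1]>0)&(W[...,1]<.3)
t=cv2.morphologyEx(t.astype(np.uint8),cv2.MORPH_OPEN,np.ones((7,7)))>0
p=W[t]; r=cv2.minAreaRect(p[:,:2].astype(np.float32)); print(len(p),np.median(p[:,2]),r,cv2.boxPoints(r).round(4).tolist())
im=c['image'].copy(); cv2.imwrite('pics/w6m.png',(t*255).astype(np.uint8))
E
```

```text
9.4 [0.5395 0.0695 0.189 ] [-0.    -0.595  0.803  0.   ] [-0.27509597  0.49856777 -1.9496375 ] 0.0227808293056967 39.90023732185364
10505 0.044436503788917614 ((0.5639764666557312, 0.14915631711483002), (0.22650186717510223, 0.07016220688819885), 73.05619049072266) [[0.4973999857902527, 0.050999999046325684], [0.5644999742507935, 0.03060000017285347], [0.6305000185966492, 0.24729999899864197], [0.5633999705314636, 0.2676999866962433]]
```

View pics/w6.png

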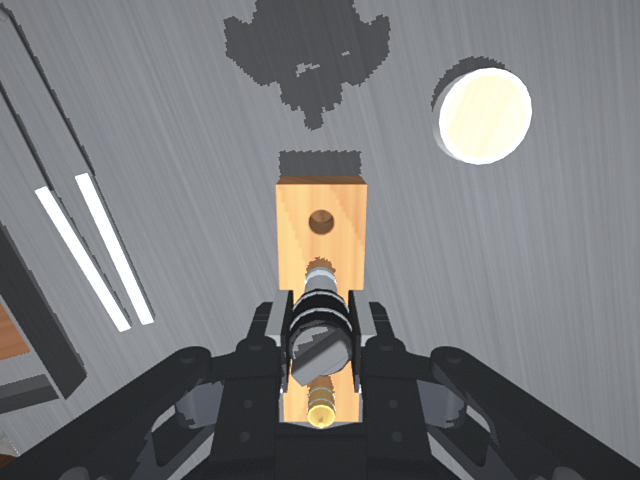

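The held nozzle is above the rack and hole0 shows at (321,221). The rack fit agrees with the first one. I'll lower it.

Emit:
jog_arm([
  [0,0.05,-4],
  [0,0.05,-8],
  [0,0.05,-10.5],
  [0,0.05,-11.2],
  [0,0.05,-12],
  [0,0.05,-13],
  [0,0.05,-13.8],
  [0,0.05,-14.2],
], gripper=[0.15,0.15,0.15,0.15,0.15,0.15,0.15,0.15], twist=[0,0,0,0,0,0,0,0])

```text
clock: 10.4
tcp_pos: [0.5396, 0.07, 0.0468]
orientation: [-0.0, -0.595, 0.803, 0.0]
wrist_force: [-0.2, 0.3, -1.4]
finger_gap: 0.0229
grip_force: 40.0
```

Emit:
jog_arm([
  [0,0,-0.1],
  [0,0,-0.2],
  [0,0,-0.2],
  [0,0,-0.1],
  [0,0,0],
  [0,0,2],
  [0,0,5],
  [0,0,9],
], gripper=[0.15,0.15,0.6,0.6,0.6,0.6,0.6,0.6], twist=[0,0,0,0,0,0,0,0])

```text
clock: 11.4
tcp_pos: [0.5388, 0.07, 0.1374]
orientation: [-0.001, -0.595, 0.803, 0.001]
wrist_force: [1.2, -0.3, 1.1]
finger_gap: 0.0513
grip_force: 0.0
```

```bash
python3 - <<'E'
from h import *
c=shot('wrist','w7.png'); s=env.get_state()
print(s['clock'],s['tcp_pos'].round(4),s['orientation'].round(3),s['wrist_force'],s['finger_gap'],s['grip_force'])
W=cloud(c)
for n,x,y in(('h0',.54,.0702),('h1',.556,.1229),('h3',.588,.228)):
    q=(np.hypot(W[...,0]-x,W[...,1]-y)<.02)&(W[...,2]>.05)&(W[...,2]<.085); p=W[q]
    if len(p): print(n,len(p),p.min(0).round(4),p.max(0).round(4))
E
```

```text
11.45 [0.5421 0.07   0.1435] [ 0.003 -0.595  0.803 -0.002] [1.61838537 0.5266166  4.06580169] 0.051147498302857974 0.0
h0 1528 [0.5286 0.0585 0.05  ] [0.5525 0.0824 0.0812]
h1 1516 [0.5437 0.1096 0.05  ] [0.5676 0.1312 0.0804]
```

View pics/w7.png

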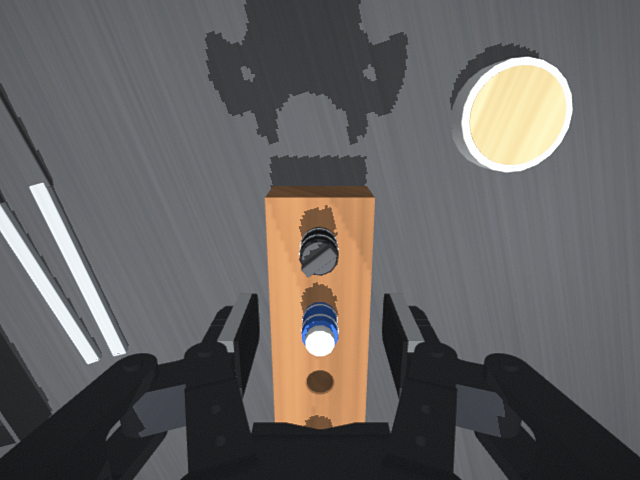

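The fan nozzle stands in hole0 at (319,252), blue is undisturbed, and hole2 is empty at (320,381). Next is the brass nozzle.

Emit:
jog_arm([
  [1,4,0.5],
  [2.5,9,1],
  [4,14,1],
  [4.85,15.8,1],
  [4.85,15.8,1],
  [4.85,15.8,1],
  [4.85,15.8,1],
  [4.85,15.8,1],
], gripper=[0.6,0.6,0.6,0.6,0.6,0.6,0.6,0.6], twist=[0,0,0,0,0,0,0,0])

```text
clock: 12.45
tcp_pos: [0.588, 0.2271, 0.1473]
orientation: [0.0, -0.595, 0.804, -0.0]
wrist_force: [0.9, -0.5, -0.6]
finger_gap: 0.0513
grip_force: 0.0
```

```bash
python3 - <<'E'
from h import *
c=shot('wrist','w8.png'); s=env.get_state()
print(s['clock'],s['tcp_pos'].round(4),s['orientation'].round(3),s['finger_gap'])
W=cloud(c); ax=np.array([.2916,.9565]); pr=np.array([-.9565,.2916])
for n,x,y in(('h0',.54,.0702),('h1',.556,.1229),('h3',.588,.228)):
    q=(np.hypot(W[...,0]-x,W[...,1]-y)<.02)&(W[...,2]>.048)&(W[...,2]<.085); p=W[q]
    if len(p):
        d=p[:,:2]-[x,y]; print(n,len(p),p[:,2].max(),'along',(d@ax).min(),(d@ax).max(),'perp',(d@pr).min(),(d@pr).max())
E
```

```text
12.5 [0.5881 0.2272 0.1473] [ 0.    -0.595  0.804 -0.   ] 0.05129919431988015
h1 1832 0.0807455957580189 along -0.012329808384272256 0.011650709845422182 perp -0.01209300480317637 0.012135714918927483
h3 1401 0.08163726954217751 along -0.012767417435108595 0.011370362770228825 perp -0.012080031491248209 0.012043487946569223
```

Emit:
jog_arm([
  [0,0,-4],
  [0,0,-8],
  [0,0,-9.8],
  [0,0,-9.8],
  [0,0,-9.8],
  [0,0,-9.8],
  [0,0,-9.8],
  [0,0,-9.8],
], gripper=[0.6,0.6,0.6,0.6,0.15,0.15,0.15,0.15], twist=[0,0,0,0,0,0,0,0], squeeze=110)

```text
clock: 13.5
tcp_pos: [0.5892, 0.2282, 0.0511]
orientation: [0.001, -0.595, 0.803, -0.001]
wrist_force: [-1.5, -0.1, 6.4]
finger_gap: 0.0207
grip_force: 107.6
```

Emit:
jog_arm([
  [0,0,0],
  [0,0,0],
  [0,0,2],
  [0,0,5],
  [0,0,10],
  [0,0,14],
  [-1,-4,15],
  [-2,-10,15],
], gripper=[0.15,0.15,0.15,0.15,0.15,0.15,0.15,0.15], twist=[0,0,0,0,0,0,0,0])

```text
clock: 14.5
tcp_pos: [0.569, 0.1283, 0.201]
orientation: [0.002, -0.597, 0.802, -0.001]
wrist_force: [1.4, -1.1, -0.0]
finger_gap: 0.0202
grip_force: 107.9
```

Emit:
jog_arm([
  [-1,-6,0],
  [-2,-12,0],
  [-3,-18,0],
  [-4,-24,0],
  [-5.5,-30,0],
  [-6,-32.7,0],
  [-6,-32.7,0],
  [-6,-32.7,0],
], gripper=[0.15,0.15,0.15,0.15,0.15,0.15,0.15,0.15], twist=[0,0,0,0,0,0,0,0])

```text
clock: 15.5
tcp_pos: [0.5081, -0.1986, 0.1992]
orientation: [0.0, -0.595, 0.803, 0.0]
wrist_force: [0.6, 0.3, -0.9]
finger_gap: 0.0202
grip_force: 107.9
```

```bash
python3 - <<'E'
from h import *
c=shot('wrist','w9.png'); s=env.get_state()
print(s['clock'],s['tcp_pos'].round(4),s['orientation'].round(3),s['wrist_force'],s['finger_gap'])
W=cloud(c); t=s['tcp_pos']
ax=np.array([.2916,.9565]); pr=np.array([-.9565,.2916])
d=W[...,:2]-t[:2]; al=d@ax; pe=d@pr; z=W[...,2]
def rep(n,q,cen=t[:2]):
    if q.sum(): print(n,q.sum(),'al',np.percentile(al[q],[0.5,99.5]).round(4),'pe',np.percentile(pe[q],[.5,99.5]).round(4),'z',np.percentile(z[q],[.5,99.5]).round(4))
near=(abs(al)<.03)
rep('tip',near&(abs(pe)<.011)&(z>t[2]+.02)&(z<t[2]+.06))
for a in range(-45,40,5): rep(f'{a}',near&(abs(pe)<.0125)&(z>t[2]+a/1000)&(z<t[2]+(a+5)/1000))
rep('nose',(abs(al)<.035)&(abs(pe)<.03)&(z>.114)&(z<.122))
rep('collar',(abs(al)<.035)&(abs(pe)<.03)&(z>.105)&(z<.114))
rep('rim',(abs(al)<.035)&(abs(pe)<.03)&(z>.088)&(z<.102))
E
```

```text
15.55 [ 0.5082 -0.1982  0.1992] [ 0.    -0.596  0.803  0.   ] [ 0.75064506  0.23372856 -1.1805098 ] 0.020405161346569164
tip 3008 al [-0.0129  0.0096] pe [-0.011  0.011] z [0.2192 0.2566]
-45 2 al [-0.0085 -0.0053] pe [-0.0072 -0.002 ] z [0.1589 0.1591]
-40 181 al [-0.0093 -0.0018] pe [-0.0082  0.0069] z [0.1594 0.1642]
-35 28 al [-0.0092 -0.003 ] pe [-0.0079  0.0064] z [0.1642 0.1687]
-30 102 al [-0.0094 -0.0021] pe [-0.0084  0.0069] z [0.1694 0.1741]
-25 122 al [-0.0094 -0.0042] pe [-0.0077  0.0064] z [0.1743 0.1792]
-20 92 al [-0.0094 -0.0054] pe [-0.0073  0.0059] z [0.1793 0.1841]
-15 1 al [-0.0092 -0.0092] pe [0.0018 0.0018] z [0.1853 0.1853]
-10 41 al [-0.0129 -0.0063] pe [-0.0113  0.008 ] z [0.1921 0.1941]
-5 222 al [-0.0138 -0.0075] pe [-0.0106  0.0094] z [0.1942 0.1991]
0 265 al [-0.0136 -0.0075] pe [-0.0109  0.0117] z [0.1992 0.2042]
5 354 al [-0.0134 -0.0073] pe [-0.0124  0.0123] z [0.2042 0.2092]
10 405 al [-0.0136  0.01  ] pe [-0.0124  0.0123] z [0.2092 0.2141]
15 982 al [-0.0134  0.0103] pe [-0.0123  0.0122] z [0.2143 0.2192]
20 1472 al [-0.0122  0.0088] pe [-0.012  0.012] z [0.2192 0.2242]
25 884 al [-0.0122  0.0097] pe [-0.0124  0.0123] z [0.2242 0.2291]
30 267 al [-0.0123  0.0099] pe [-0.0124  0.0124] z [0.2292 0.2342]
35 804 al [-0.0123  0.0103] pe [-0.0125  0.0124] z [0.2343 0.239 ]
nose 679 al [-0.0134  0.0091] pe [-0.0133  0.0116] z [0.1142 0.1202]
collar 659 al [-0.0163  0.0117] pe [-0.0159  0.0146] z [0.1051 0.1139]
rim 1092 al [-0.0202  0.0117] pe [-0.0201  0.0188] z [0.0904 0.1018]
```

View pics/w9.png

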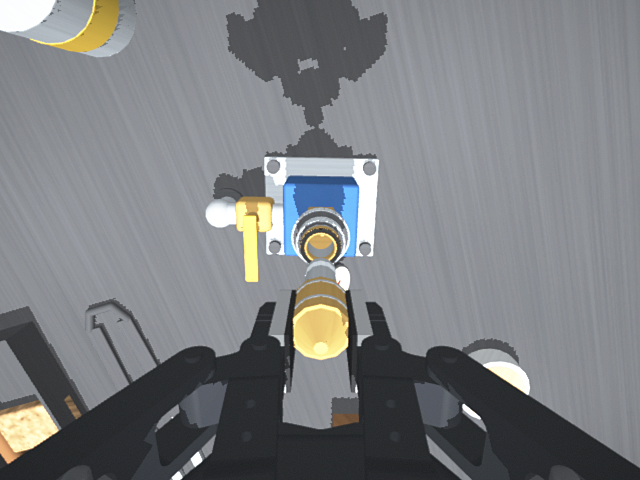

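The brass nozzle is held upright over the open bore at (321,243). Compared in the same picture, it needs about 0.8 mm more along the rack axis. I'll descend gently to the rim.

Emit:
jog_arm([
  [0.02,0.08,-1],
  [0.02,0.08,-2.5],
  [0.02,0.08,-3.5],
  [0.02,0.08,-3.8],
  [0.02,0.08,-3.9],
  [0.02,0.08,-4.0],
  [0.02,0.08,-4.1],
  [0.02,0.08,-4.2],
], gripper=[0.15,0.15,0.15,0.15,0.15,0.15,0.15,0.15], twist=[0,0,0,0,0,0,0,0])

```text
clock: 16.55
tcp_pos: [0.5084, -0.1984, 0.1573]
orientation: [0.0, -0.595, 0.804, -0.0]
wrist_force: [-0.4, 1.3, -0.8]
finger_gap: 0.0199
grip_force: 107.9
```

```bash
cat > m.py <<'E'
from h import *
c=shot('wrist'); s=env.get_state()
print(s['clock'],s['tcp_pos'].round(4),s['wrist_force'].round(1),s['ft_torque'].round(2))
W=cloud(c); t=s['tcp_pos']
ax=np.array([.2916,.9565]); pr=np.array([-.9565,.2916])
d=W[...,:2]-t[:2]; al=d@ax; pe=d@pr; z=W[...,2]
def rep(n,lo,hi,w=.03,a=.035):
    q=(z>lo)&(z<hi)&(abs(pe)<w)&(abs(al)<a)
    if q.sum(): print(n,q.sum(),'al',np.percentile(al[q],[0.5,99.5]).round(4),'pe',np.percentile(pe[q],[.5,99.5]).round(4))
rep('tail',t[2]-.034,t[2]-.012,.011); rep('body',t[2]-.005,t[2]+.008,.0125,.02)
rep('nose',.114,.122); rep('collar',.105,.114); rep('rim',.088,.102)
q=(abs(al)<.03)&(abs(pe)<.0125)&(z>t[2]-.012)&(z<t[2]-.002)&(al<-.0115); print('shoulder z',z[q].min() if q.any() else None)
E
python3 m.py
```

```text
16.6 [ 0.5083 -0.1983  0.1571] [-0.4  0.7 -0.5] [ 0.02 -0.01  0.01]
tail 321 al [-0.0091 -0.002 ] pe [-0.0084  0.0067]
body 705 al [-0.0132 -0.0068] pe [-0.0121  0.012 ]
nose 957 al [-0.0134  0.0056] pe [-0.0131  0.0119]
collar 775 al [-0.0162  0.0091] pe [-0.0163  0.0151]
rim 1122 al [-0.0201  0.0095] pe [-0.0201  0.0187]
shoulder z 0.1504713633625623
```

Emit:
jog_arm([
  [0.01,0.05,-0.1],
  [0.01,0.05,-0.2],
  [0.01,0.05,-0.35],
  [0.01,0.05,-0.6],
  [0.01,0.05,-0.9],
  [0.01,0.05,-1.3],
  [0.01,0.05,-1.6],
  [0.01,0.05,-1.9],
], gripper=[0.15,0.15,0.15,0.15,0.15,0.15,0.15,0.15], twist=[0,0,0,0,0,0,0,0])

```text
clock: 17.6
tcp_pos: [0.5083, -0.1977, 0.1378]
orientation: [-0.0, -0.595, 0.803, 0.0]
wrist_force: [-0.5, 0.3, -1.9]
finger_gap: 0.0207
grip_force: 107.9
```

```bash
python3 m.py
```

```text
17.65 [ 0.5082 -0.1976  0.1375] [-0.6 -0.3 -0.8] [-0.05 -0.02 -0.02]
tail 1418 al [-0.0169 -0.0011] pe [-0.0109  0.0108]
body 688 al [-0.0132 -0.0069] pe [-0.0122  0.012 ]
nose 895 al [-0.014  -0.0002] pe [-0.0134  0.0116]
collar 914 al [-0.0169  0.0033] pe [-0.0164  0.0146]
rim 1325 al [-0.0206  0.0076] pe [-0.0202  0.0183]
shoulder z 0.13053866485138332
```

Inserted with no side force. I'll press slowly against the piston.

Emit:
jog_arm([
  [0,0,-0.12],
  [0,0,-0.24],
  [0,0,-0.36],
  [0,0,-0.48],
  [0,0,-0.6],
  [0,0,-0.72],
  [0,0,-0.84],
  [0,0,-0.94],
], gripper=[0.15,0.15,0.15,0.15,0.15,0.15,0.15,0.15], twist=[0,0,0,0,0,0,0,0])

```text
clock: 18.65
tcp_pos: [0.5087, -0.198, 0.1312]
orientation: [0.0, -0.595, 0.803, -0.001]
wrist_force: [-5.1, 2.5, 15.8]
finger_gap: 0.0203
grip_force: 109.2
```

```bash
python3 m.py
```

```text
18.7 [ 0.5087 -0.198   0.1311] [-3.3  1.8 12.1] [ 0.4   0.95 -0.01]
tail 1724 al [-0.0202 -0.0044] pe [-0.011   0.0108]
body 685 al [-0.0131 -0.0067] pe [-0.0119  0.0122]
nose 662 al [-0.0138 -0.0031] pe [-0.0126  0.012 ]
collar 923 al [-0.0167 -0.0004] pe [-0.0156  0.015 ]
rim 1369 al [-0.0204  0.0055] pe [-0.0197  0.0191]
shoulder z 0.11907677073352119
```

Emit:
jog_arm([
  [-0.03,0.01,-0.1],
  [-0.03,0.01,-0.2],
  [-0.03,0.01,-0.3],
  [-0.03,0.01,-0.4],
  [-0.03,0.01,-0.5],
  [-0.03,0.01,-0.58],
  [-0.03,0.01,-0.65],
  [-0.03,0.01,-0.65],
], gripper=[0.15,0.15,0.15,0.15,0.15,0.15,0.15,0.15], twist=[0,0,0,0,0,0,0,0])

```text
clock: 19.7
tcp_pos: [0.5089, -0.1981, 0.1256]
orientation: [0.001, -0.595, 0.803, -0.002]
wrist_force: [-5.3, 2.2, 18.9]
finger_gap: 0.02
grip_force: 109.7
```

```bash
cat >> m.py <<'E'
for f in (.5,2,5): 
    pass
# collar height: top face of rim region in front (al -0.0195..-0.016), z histogram
q=(al<-.0145)&(al>-.0155)&(abs(pe)<.006)&(z>.08)&(z<.125); print('neck front top z',np.percentile(z[q],[1,50,99]).round(4) if q.any() else None)
q=(al<-.016)&(al>-.019)&(abs(pe)<.006)&(z>.08)&(z<.125); print('ledge z',np.percentile(z[q],[1,50,99]).round(4) if q.any() else None)
E
python3 m.py
```

```text
19.75 [ 0.5089 -0.1982  0.1256] [-5.   3.2 18.8] [ 0.57  1.17 -0.05]
tail 990 al [-0.0206 -0.0119] pe [-0.0109  0.0108]
body 683 al [-0.0131 -0.0069] pe [-0.0121  0.0121]
nose 998 al [-0.0167 -0.0051] pe [-0.0147  0.0144]
collar 516 al [-0.0202 -0.0011] pe [-0.0173  0.0176]
rim 273 al [-0.0206 -0.0056] pe [-0.0189  0.0188]
shoulder z 0.11365676885832623
neck front top z [0.103  0.1161 0.1186]
ledge z [0.0813 0.1049 0.1178]
```

The collar has sprung forward: its ledge is back at 0.105 and the neck top at 0.116. I'll unload the arm, release and back off.

Emit:
jog_arm([
  [0.01,0,0.1],
  [0.02,-0.01,0.2],
  [0.03,-0.01,0.3],
  [0.03,-0.01,0.35],
  [0.03,-0.01,0.35],
  [0.03,-0.01,0.35],
  [0.03,-0.01,0.35],
  [0.03,-0.01,0.35],
], gripper=[0.15,0.15,0.15,0.15,0.15,0.15,0.15,0.15], twist=[0,0,0,0,0,0,0,0])

```text
clock: 20.75
tcp_pos: [0.5088, -0.198, 0.126]
orientation: [0.0, -0.595, 0.803, -0.0]
wrist_force: [1.9, -0.4, 4.4]
finger_gap: 0.0201
grip_force: 108.2
```

```bash
python3 m.py
```

```text
20.8 [ 0.5088 -0.198   0.126 ] [ 2.1 -1.3  3.7] [-0.22 -0.39 -0.  ]
tail 997 al [-0.0207 -0.0118] pe [-0.0109  0.0108]
body 699 al [-0.0132 -0.0071] pe [-0.0121  0.012 ]
nose 1010 al [-0.0167 -0.0053] pe [-0.0148  0.0145]
collar 503 al [-0.0199 -0.0002] pe [-0.0175  0.0177]
rim 276 al [-0.0207 -0.0061] pe [-0.0188  0.0184]
shoulder z 0.11396839071371875
neck front top z [0.1016 0.1168 0.1187]
ledge z [0.0815 0.1054 0.1177]
```

Emit:
jog_arm([
  [0,0,0],
  [0,0,0],
  [0,0,0],
  [0,0,0.5],
  [0,0,3],
  [0,0,7],
  [0,0,12],
  [0,0,14],
], gripper=[0.6,0.6,0.6,0.6,0.6,0.6,0.6,0.6], twist=[0,0,0,0,0,0,0,0])

```text
clock: 21.8
tcp_pos: [0.5094, -0.1983, 0.2694]
orientation: [0.001, -0.595, 0.803, -0.002]
wrist_force: [0.0, 0.1, -1.3]
finger_gap: 0.0516
grip_force: 0.0
```

```bash
python3 - <<'E'
from h import *
c=shot('wrist','w10.png'); s=env.get_state()
print(s['clock'],s['tcp_pos'].round(4),s['wrist_force'].round(1),s['finger_gap'])
W=cloud(c); r=np.hypot(W[...,0]-.5087,W[...,1]+.199); z=W[...,2]
print('tip z',np.percentile(z[(r<.012)&(z<.2)],[50,99,99.9]).round(4))
for lo,hi in((.013,.0155),(.0165,.019)):
    q=(r>lo)&(r<hi)&(z>.08)&(z<.16)&(W[...,1]<-.2); print(lo,np.histogram(z[q],np.arange(.09,.16,.004)))
c=shot('top'); W=cloud(c); print('fan/blue tips',[np.nanmax(W[...,2][np.hypot(W[...,0]-x,W[...,1]-y)<.02]).round(4) for x,y in((.54,.0702),(.556,.1229))])
E
```

```text
21.85 [ 0.5099 -0.1986  0.271 ] [ 1.3 -0.6  1.8] 0.051663900622415035
tip z [0.1467 0.1558 0.1566]
0.013 (array([  0,   0,   0,  11,   9,  16, 143,  28,   0,   0,   0,   0,   0,
         0,   0,   0,   0]), array([0.09 , 0.094, 0.098, 0.102, 0.106, 0.11 , 0.114, 0.118, 0.122,
       0.126, 0.13 , 0.134, 0.138, 0.142, 0.146, 0.15 , 0.154, 0.158]))
0.0165 (array([  0,   0,   1, 197,   1,   0,   0,   0,   0,   0,   0,   0,   0,
         0,   0,   0,   0]), array([0.09 , 0.094, 0.098, 0.102, 0.106, 0.11 , 0.114, 0.118, 0.122,
       0.126, 0.13 , 0.134, 0.138, 0.142, 0.146, 0.15 , 0.154, 0.158]))
fan/blue tips [np.float64(0.0886), np.float64(0.0846)]
```

The brass tip is at 0.156, the same as the locked fan nozzle at the start. The collar ledge is at 0.104, so the collar is forward and locked.

```bash
python3 -c "
from workcell import env
print(env.hand_in())"
```

```text
the job is handed in; nothing more can be done
None
```

I handed the job in after about 22 s of robot time: the brass nozzle is pressed home and locked in the coupling with the collar forward, the fan nozzle stands in hole0 of the block, and I never touched the blue nozzle or the other bench items.

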